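# Clamp a filled treat mould in the screw press

## Robot

A 6-joint arm with a two-finger parallel gripper is mounted at the origin on the work surface. World frame = base frame: x ahead of the robot, y to its left, z up, the work surface at z = 0. Lengths are in m, angles in rad, forces in N, time in s.
With the tool pointing down it reaches from about 0.3 to 0.825 m from the base axis. Payload 5.4 kg.
Tool frame: the origin (TCP) lies at the very end of the fingers, on their centre line; the grasp point (between the pads) lies 19 mm behind it; z points along the fingers, y is the line along which they close (so a half turn about z gives the same grasp; the last joint's range is limited). The gripper opens to 92 mm and grips with 3 to 60 N. Pads are 20 mm wide; open, the fingers measure 128 mm over their backs; the gripper's body (75 mm by 189 mm) begins 69 mm behind the grasp point.
Start: joints at [-1.398, 0.158, 1.597, -0, 1.386, -0.21], TCP at [0.215, -0.533, 0.215] pointing down, gripper open.
Joint ranges: [-2.91, 2.91], [-0.94, 2.29], [0.18, 2.7], [-1.29, 4.43], [0.17, 2.64], [-3, 3]. Speed limits (rad/s): [2.57, 2.57, 3.14, 3.14, 3.14, 3.14].

## Interface

Orientations are given as a rotation vector (axis times angle).
In Python, from workcell import bot gives the robot as it stands. Calls block until the motion is done:
- bot.goto(position, orientation): joint-space move of the TCP to a pose.
- bot.line_to(position, rot=None, max_speed=0.15): straight line of the TCP; rot=None keeps the orientation; max_speed is the mean speed in m/s.
- bot.set_joints(angles): joint-space move.
- bot.set_gripper(opening, newtons=None): opening from 0.0 (shut) to 1.0 (fully open); newtons is the grip in N (None keeps the last); returns when the fingers have stopped.
- bot.hold(seconds).
- bot.inverse_kinematics(position, orientation): joint angles nearest the present ones, or None.
- bot.read_camera(name): name is "scene" or "top" or "wrist"; returns a dict with "pixels" (400x640x3 uint8, blue, green, red), "fx", "fy", "cx", "cy" (pixels), "R" (3x3) and "t" (3): a world point X has camera coordinates R X + t. Camera axes: x right, y down, z forward; pixel columns grow to the right and rows downward; lengths in m; the calibration is good to about 2 mm. A picture is of the moment at which its call begins. There is no depth.
A pose or a line that the arm cannot do raises bot.MotionError and nothing moves.
- bot.job_done(): hands the job in; it is judged then, once.
Readings, each from a call of its own:
- bot.current_clock(): time.
- bot.current_joints(): joint angles.
- bot.current_joint_vel(): joint speeds.
- bot.current_effort(): joint torques, N m.
- bot.current_ee_pos(): TCP position.
- bot.current_tool_rot(): TCP orientation.
- bot.current_contact_force(): force on the tool from outside, world axes, zero at the start.
- bot.current_ft_torque(): the same for the moment, N m.
- bot.current_opening(): opening from 0.0 (shut) to 1.0 (fully open).
- bot.current_grip_force(): force on a finger pad.
Only numpy, scipy, OpenCV 4.12 (cv2) and the standard library are available. Lean on these libraries where they do the work, as an engineer would, in place of code of your own. Each camera call takes 0.05 s, during which the arm holds its last target. There are 200 camera calls.

## Task

Push the filled treat mould by its orange fin all the way into the blue screw press until it meets the back stop, then turn the T-handle clockwise, half turn by half turn, taking its two ends in turn, until the foot meets the mould's lid, and then about a sixth of a turn more, so that the mould is firmly clamped but not overtightened. Let go of everything and leave the other things on the worktop where they are.

Things in the scene. Friction and masses are not known exactly. Their poses are not given: they have to be found in the camera images.
- bed: Steel base plate of the press, 190 x 150 x 12 mm, fixed. Origin on the worktop below the screw axis; x points into the press, away from its open front. White guide strips, 20 mm high, stand on it with inner faces at y = +-47 mm (x -55 to +45 mm, flared mouths in front); a blue back stop has its face at x = +45 mm.
- press: Blue head of the press, fixed, its screw axis over the bed's origin: columns 34 x 16 mm at y = +-66 mm, beam 44 x 152 mm with its top 151 mm above this origin. It stands 0 to 2 mm higher than the bed, varying. Under the beam a red foot, 56 mm across, hangs on the screw, 6 to 13 mm above the mould's lid at the start: not measured, to be felt.
- tee: Steel T-handle on top of the press, turning about the vertical screw axis at fixed height. Origin on the axis at the bar's centre, 206 mm above press's origin, 55 mm above the beam. The round bar lies along its x, 14 mm thick, 136 mm long; hub 30 mm across. Clockwise from above (yaw falling) lowers the foot 2.5 mm per rad; 2.4 to 5.2 rad bring it to the lid.
- tee_orange (a point): Point on the T-handle's bar 55 mm from the axis (+x), just inside its orange end cap; axes as the T-handle's. Turning freely takes a steady 0.35 N m about the axis (6 N here). Once the foot touches the lid it presses on a spring and the torque climbs by about 0.19 N m per rad; a sixth of a turn past touching is about 0.55 N m in all. The handle stays where it is left.
- tee_blue (a point): Point on the T-handle's bar 55 mm from the axis (-x), just inside its blue end cap; axes as the T-handle's. Because of the screw's friction the torque read once the arm has stopped is lower than while turning: by 0.1 to 0.15 N m after slow motion, by about 0.35 N m after quick motion.
- mould: Loose filled mould with lid, one piece, 0.5 to 0.8 kg: white block 90 x 90 mm, 40 mm high; origin under its centre. In front (-x) a neck 20 mm wide, 11 mm high leads to an upright orange fin, 36 mm long (x), 14 mm thick (y), centre at x = -118 mm, top 52 mm up. It starts on the bed, between the guides with 2 mm play, pulled 40 to 65 mm out; held askew it jams. Home: over the bed's origin, 12 mm up.
- spare_mould: Loose empty spare mould with a dark lid, like the other: origin 20 mm in front of (-x of) its block's centre, on the underside. To be left alone.
- mug: White mug, 80 mm diameter, 95 mm high, origin at the centre of its underside. To be left alone.
- scoop: Yellow scoop, box 75 x 55 x 35 mm with a handle 100 mm long to -x, origin under the box. To be left alone.
- jar: Jar with a blue cap, 72 mm diameter, 110 mm high, origin at the centre of its underside. To be left alone.
- tub: Open blue tub, 120 x 90 x 60 mm, origin at the centre of its underside. To be left alone.
Mind the look-alikes: they are no part of the job. What is shaped like the mould but purple or red is not meant.

How it is judged:
On the way, in this order (a step that is already met when the one before it is completed fails the run):
1. the mould is pushed home against the back stop (x of mould in the frame of bed above -0.0035 m and y of mould in the frame of bed between -0.006 and 0.006 m and angle between the x axis of mould and the x axis of bed, either way round below 0.07 rad), for 0.2 s.
2. the T-handle is turned by more than a quarter turn (distance of tee_orange from where it was at the start of the episode above 0.082 m), for 0.05 s.
At the end, for the whole second after the job is handed in: The mould is home (within 3.5 mm of the back stop, straight between the guides), the foot presses on it with 55 to 140 N (about 0.5 to 0.7 N m at the T-handle, 0.7 to 1.8 rad past touching), the T-handle and the mould are at rest (all of step 1 and contact force between press and mould between 55 and 140 N and angular speed of tee below 0.05 rad/s and linear speed of mould below 0.01 m/s).
It fails at once if the press is overtightened: its foot presses on the mould with more than 165 N (contact force between press and mould above 165 N).
It fails at once if the spare mould, mug, scoop, jar or tub is shoved more than 20 mm (distance of any of spare_mould, mug, scoop, jar, tub from where it was at the start of the episode above 0.02 m).
It also fails if it takes over 72 s, if anything falls off the work surface, if the arm or the gripper's body presses on something with over 40 N, if the wrist force passes 120 N, or if a joint passes its speed limit or range.

## Working session

There is one attempt and no reset: what is moved stays moved. The work goes in short steps, each a Python script; the robot and the scene stay as the last script left them, time stands still between calls to the robot, and variables do not carry over. Pictures are saved under pics/ and viewed, at most 10 in all, crops included, and the job is handed in when it is done.

```bash
mkdir -p pics; ls; python3 - <<'E'
from workcell import bot
import cv2,numpy as np
for n in("scene","top"):
    c=bot.read_camera(n);cv2.imwrite(f"pics/{n}0.png",c["pixels"])
    print(n,c["fx"],c["cx"],c["cy"],(-c["R"].T@c["t"]).round(3),c["R"].round(3).tolist())
print(bot.current_clock(),bot.current_tool_rot())
E
```

```text
pics
scene 368.15145408170844 317.6447926037652 198.220218440186 [ 0.888 -0.77   0.945] [[0.884, 0.468, -0.014], [0.302, -0.592, -0.747], [-0.358, 0.656, -0.665]]
top 511.8615775205193 322.26020562792553 209.9366015777922 [0.174 0.021 1.547] [[-0.013, -1.0, -0.0], [-0.981, 0.013, -0.194], [0.194, -0.002, -0.981]]
0.1 [-3.08255775e+00 -5.97274023e-01 -1.18629403e-05]
```

View pics/scene0.png

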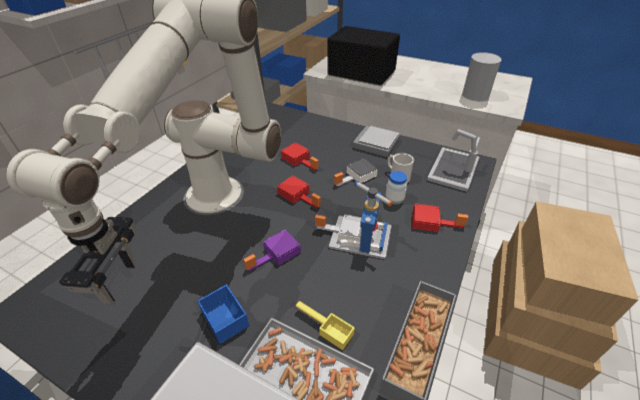

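View pics/top0.png

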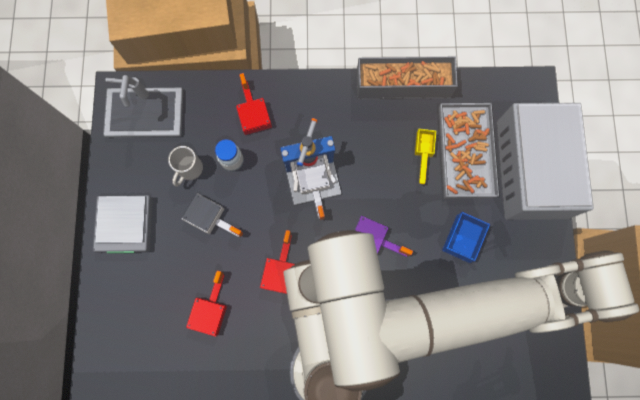

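The scene view shows the press at about (370,225) and the mould's fin at (320,222). In the top view the press is at (308,150), the fin at (320,208), and the tee bar runs from (313,122) to about (303,155).

```bash
cat > h.py <<'E'
from workcell import bot
import cv2,numpy as np
from scipy.spatial.transform import Rotation as Rn
def ray(c,u,v,z):
    d=c["R"].T@np.array([(u-c["cx"])/c["fx"],(v-c["cy"])/c["fy"],1.]);o=-c["R"].T@c["t"]
    return o+d*(z-o[2])/d[2]
def proj(c,X):
    p=c["R"]@np.array(X)+c["t"];return np.array([c["cx"]+c["fx"]*p[0]/p[2],c["cy"]+c["fy"]*p[1]/p[2]])
def blobs(c,lo,hi,roi,minA=6):
    u0,v0,u1,v1=roi;h=cv2.cvtColor(c["pixels"][v0:v1,u0:u1],cv2.COLOR_BGR2HSV)
    m=cv2.inRange(h,np.array(lo),np.array(hi));n,l,s,ce=cv2.connectedComponentsWithStats(m)
    return [(s[i,4],ce[i]+[u0,v0],(l==i)) for i in range(1,n) if s[i,4]>=minA]
def down(psi): # tool z down, tool y (closing line) at world angle psi+90deg... tool x at angle psi
    return (Rn.from_euler('z',psi)*Rn.from_euler('x',np.pi)).as_rotvec()
E
python3 - <<'E'
from h import *
c=bot.read_camera("top");roi=(270,100,350,225)
for nm,lo,hi,z in(("orange",(4,150,90),(18,255,255),0.064),("orange@tee",(4,150,90),(18,255,255),0.207),("blue",(100,120,60),(125,255,255),0.152)):
    for a,ce,m in blobs(c,lo,hi,roi):
        pts=np.argwhere(m)[:,::-1]+[270,100]
        W=np.array([ray(c,*p,z)[:2] for p in pts]);r=cv2.minAreaRect(W.astype(np.float32))
        print(nm,a,ce.round(1),ray(c,*ce,z).round(4),[np.round(x,4) for x in r])
im=c["pixels"][95:225,265:355];cv2.imwrite("pics/crop.png",cv2.resize(im,None,fx=4.5,fy=4.5,interpolation=cv2.INTER_CUBIC))
E
```

```text
orange 11 [313.9 119.4] [0.7501 0.0394 0.064 ] [array([0.7496, 0.0392]), array([0.0154, 0.0057]), np.float64(61.4371)]
orange 50 [320.7 211.4] [0.4629 0.0224 0.064 ] [array([0.4628, 0.0221]), array([0.0342, 0.0122]), np.float64(13.0268)]
orange@tee 11 [313.9 119.4] [0.6945 0.0377 0.207 ] [array([0.6941, 0.0374]), array([0.0139, 0.0052]), np.float64(61.4373)]
orange@tee 50 [320.7 211.4] [0.435  0.0222 0.207 ] [array([0.435, 0.022]), array([0.0309, 0.011 ]), np.float64(13.0268)]
blue 266 [323.4 145.9] [0.6356 0.012  0.152 ] [array([0.6355, 0.0118]), array([0.0598, 0.0595]), np.float64(89.4526)]
blue 242 [290.9 152.4] [0.6176 0.1046 0.152 ] [array([0.6151, 0.1036]), array([0.0507, 0.056 ]), np.float64(12.3641)]
blue 15 [299.2 163.5] [0.5845 0.0812 0.152 ] [array([0.5843, 0.081 ]), array([0.0153, 0.0065]), np.float64(70.2247)]
```

View pics/crop.png

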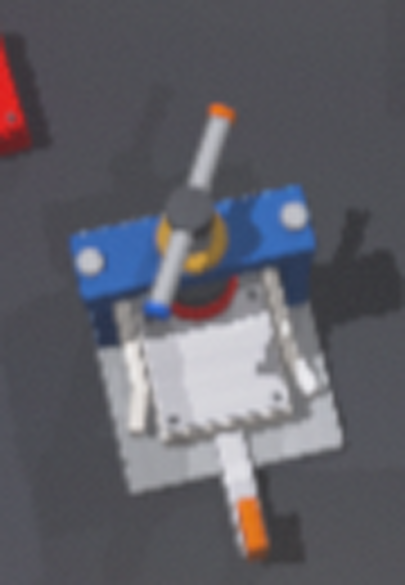

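The crop shows the bed and mould turned about 13°. The bar's orange end points away from the robot and its blue end towards it. The beam bolts are at (285,153) and (330,143).

```bash
python3 - <<'E'
from h import *
c=bot.read_camera("top")
a=ray(c,285,153.2,.155);b=ray(c,330.1,142.8,.155);m=(a+b)/2;d=a-b
print("beam",m.round(4),"yaw",np.degrees(np.arctan2(-d[0],d[1])),np.hypot(*d[:2]))
o=ray(c,313.9,119.4,.207);l=ray(c,299.2,163.5,.207);e=o-l
print("tee",((o+l)/2).round(4),np.degrees(np.arctan2(e[1],e[0])),np.hypot(*e[:2]))
# bed front corners
p=ray(c,265+130/4.5,95+492/4.5,.012);q=ray(c,265+342/4.5,95+442/4.5,.012);d=p-q
print("bedfront",((p+q)/2).round(4),np.degrees(np.arctan2(-d[0],d[1])),np.hypot(*d[:2]))
s=bot.read_camera("scene")
print("scene")
for a,ce,mk in blobs(s,(4,150,90),(18,255,255),(305,190,400,240)): print(a,ce, ray(s,*ce,.05))
for X in [((o+l)/2)]: print(proj(s,X))
im=s["pixels"][170:265,300:410];cv2.imwrite("pics/crops.png",cv2.resize(im,None,fx=5.5,fy=5.5,interpolation=cv2.INTER_CUBIC))
E
```

```text
beam [0.6291 0.0571 0.155 ] yaw 12.804520801490344 0.13156454089455116
tee [0.6314 0.0583 0.207 ] -18.09799231136216 0.13259110209957248
bedfront [0.5127 0.0316 0.012 ] 12.82858924428848 0.14871407914008386
scene
86 [315.53488372 199.77906977] [0.40276877 0.10231166 0.05      ]
16 [389.625  203.1875] [0.6484572  0.20693633 0.05      ]
106 [319.82075472 220.16037736] [0.46525074 0.01671405 0.05      ]
[373.73294177 192.80901719]
```

View pics/crops.png

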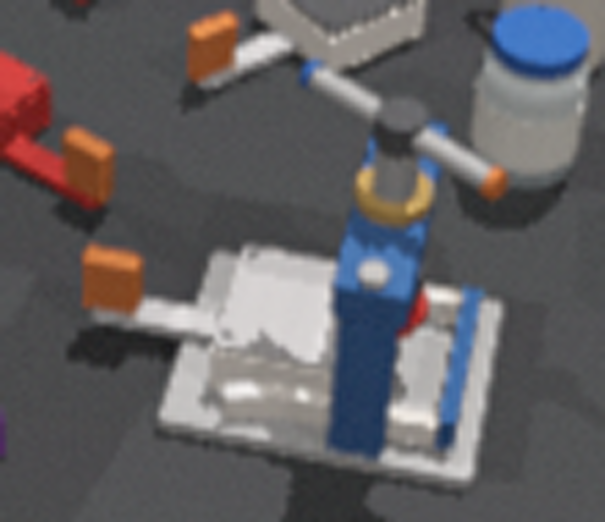

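Estimates: the axis is at (0.630, 0.0575), the bed yaw is 12.8°, the bar is at -18° and the fin is near (0.464, 0.020). Next I grip the fin and push.

```bash
cat >> h.py <<'E'
YAW=np.radians(12.8);AX=np.array([.630,.0575]);ux=np.array([np.cos(YAW),np.sin(YAW)]);uy=np.array([-ux[1],ux[0]])
def bed(x,y,z): return np.r_[AX+x*ux+y*uy,z]
def inbed(p): d=p[:2]-AX;return np.array([d@ux,d@uy])
E
python3 - <<'E'
from h import *
r=down(YAW+np.pi)
bot.set_gripper(.55,20)
bot.goto(bed(-.178,0,.16),r); print(bot.current_clock(),bot.current_joints())
bot.line_to(bed(-.176,0,.030),max_speed=.1)
print(bot.current_clock(),bot.current_contact_force())
bot.set_gripper(0,20);print("grip",bot.current_opening()*92,bot.current_grip_force(),bot.current_contact_force(),bot.current_clock())
c=bot.read_camera("top");cv2.imwrite("pics/t1.png",cv2.resize(c["pixels"][95:235,245:375],None,fx=4,fy=4))
E
```

```text
3.1667 [-2.27054038e-01 -1.05878347e-01  1.97733522e+00 -1.76772550e-04
  1.26976871e+00 -2.01998224e+00]
4.6167 [ 0.62112223 -0.02721462 -0.25779193]
grip 13.910966100858445 19.999938011169434 [-0.41620226  1.31065351  1.20610598] 5.2583
```

View pics/t1.png

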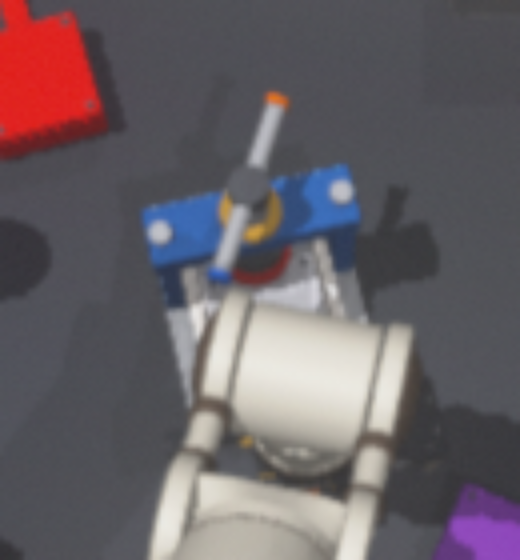

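The fin is gripped (13.9 mm) and nothing is disturbed; the press and blue tee end at (222,272) are clear of the hand. Next is the push.

```bash
python3 - <<'E'
from h import *
p0=inbed(bot.current_ee_pos());print(p0)
x=p0[0]
bot.line_to(bed(x+.03,0,.030),max_speed=.06);f=bot.current_contact_force();print(bot.current_clock(),f.round(1),inbed(bot.current_ee_pos()).round(4))
x+=.03
while x<-.105:
    x+=.003; bot.line_to(bed(x,0,.030),max_speed=.03);f=bot.current_contact_force();
    print(round(x,4),inbed(bot.current_ee_pos()).round(4),"F",round(f[:2]@ux,1),round(f[:2]@uy,1),round(f[2],1),bot.current_ft_torque()[2].round(2))
    if f[:2]@ux<-16: break
print(bot.current_clock())
E
```

```text
[-1.76037704e-01  1.33843203e-04]
5.9583 [ 1.9  0.5 -2.6] [-0.146  0.   ]
-0.143 [-1.437e-01  1.000e-04] F -3.2 -0.6 0.5 -0.02
-0.14 [-1.402e-01  1.000e-04] F -2.7 -0.8 -0.8 0.03
-0.137 [-0.1369  0.    ] F -2.1 0.2 -1.0 0.0
-0.134 [-0.1338  0.    ] F -1.0 -0.6 -0.8 -0.01
-0.131 [-0.1309  0.    ] F -1.6 -0.5 -1.0 0.0
-0.128 [-0.1279 -0.    ] F -0.7 -0.7 -1.0 0.03
-0.125 [-0.1257  0.0002] F -4.8 0.3 2.1 -0.0
-0.122 [-0.1252  0.0002] F -14.8 0.1 10.7 -0.06
-0.119 [-0.1242  0.0003] F -21.1 -2.6 14.3 -0.08
8.2083
```

```bash
python3 - <<'E'
from h import *
bot.line_to(bed(-.1235,0,.030),max_speed=.03)
f=bot.current_contact_force();print(f.round(1))
bot.set_gripper(.5)
bot.line_to(bed(-.126,0,.13),max_speed=.2)
bot.goto(bed(-.17,0,.26),down(YAW+np.pi))
c=bot.read_camera("wrist");cv2.imwrite("pics/w2.png",c["pixels"])
s=bot.read_camera("scene")
for a,ce,mk in blobs(s,(4,150,90),(18,255,255),(305,190,400,240)): print(a,ce, inbed(ray(s,*ce,.05)))
print(bot.current_clock())
E
```

```text
[-3.8  0.3 -2.4]
85 [315.48235294 199.81176471] [-0.21179474  0.09382191]
16 [389.625  203.1875] [0.05110592 0.14163358]
96 [333.59375    223.20833333] [-0.12061068 -0.0058298 ]
10.5
```

View pics/w2.png

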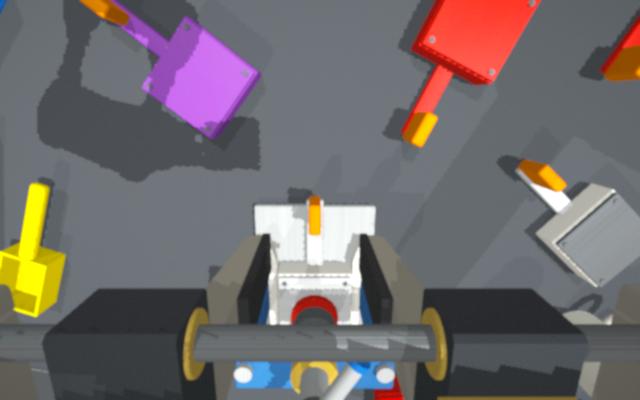

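The wrist view shows the fin straight at (315,215) and the block under the red foot (315,310). I'll seat it with one firm push on the back of the fin, fingers closed.

```bash
python3 - <<'E'
from h import *
bot.set_gripper(0,20)
bot.goto(bed(-.165,0,.10),down(YAW+np.pi))
bot.line_to(bed(-.165,0,.032),max_speed=.15)
x=-.153; bot.line_to(bed(x,0,.032),max_speed=.05)
while x<-.128:
    f=bot.current_contact_force();print(round(x,4),inbed(bot.current_ee_pos()).round(4),"F",round(f[:2]@ux,1),round(f[:2]@uy,1),round(f[2],1))
    if f[:2]@ux<-28: break
    x+=.003; bot.line_to(bed(x,0,.032),max_speed=.03)
bot.line_to(bed(-.165,0,.032),max_speed=.1)
bot.line_to(bed(-.165,0,.12),max_speed=.2)
s=bot.read_camera("scene")
for a,ce,mk in blobs(s,(4,150,90),(18,255,255),(320,210,400,240)): print(a,ce, inbed(ray(s,*ce,.05)))
print(bot.current_clock())
th=np.radians(-18.1)+np.pi
for k in np.linspace(0,np.pi,9):
    a=th-np.pi-k;q=bot.inverse_kinematics(np.r_[AX+.055*np.array([np.cos(a),np.sin(a)]),.189],down(th-k));print(None if q is None else q.round(2))
E
```

```text
-0.153 [-0.1523 -0.0002] F -0.4 0.7 0.3
-0.15 [-0.1499  0.    ] F 0.8 0.5 0.0
-0.147 [-0.149   0.0004] F -5.9 -0.6 5.6
-0.144 [-0.1491  0.0007] F -18.5 -0.9 14.6
-0.141 [-0.1493  0.0008] F -30.0 -1.2 24.5
96 [333.59375 223.09375] [-0.12073549 -0.00530002]
14.9833
[-0.12  0.45  1.28  0.    1.4  -1.37]
[-0.15  0.42  1.32  0.    1.39 -1.01]
[-0.17  0.38  1.38  0.    1.38 -0.64]
[-0.19  0.33  1.45  0.    1.37 -0.26]
[-0.19  0.27  1.51 -0.    1.35  0.13]
[-0.18  0.23  1.57 -0.    1.35  0.53]
[-0.15  0.2   1.61 -0.    1.34  0.95]
[-0.12  0.18  1.62 -0.    1.34  1.38]
[-0.08  0.2   1.6  -0.    1.34  1.81]
```

```bash
cat >> h.py <<'E'
Z=.189;T0=np.radians(-18.1)
def pt(a,z=Z): return np.r_[AX+.055*np.array([np.cos(a),np.sin(a)]),z]
def torque():
    t=[]
    f=bot.current_contact_force();m=bot.current_ft_torque();d=bot.current_ee_pos()[:2]-AX
    return d[0]*f[1]-d[1]*f[0]+m[2], f
def grab(a):
    bot.set_gripper(.6,40)
    bot.goto(pt(a,.28),down(a+np.pi)); bot.line_to(pt(a),max_speed=.12); bot.set_gripper(0,40)
def step(a):  # move to bar angle a, report (actual angle, torque, F)
    bot.line_to(pt(a),rot=down(a+np.pi),max_speed=.03); bot.hold(.1)
    t,f=torque();d=bot.current_ee_pos()[:2]-AX
    return np.arctan2(d[1],d[0]),t,f
E
python3 - <<'E'
from h import *
grab(T0);print(bot.current_clock(),bot.current_opening()*92,bot.current_contact_force().round(1),torque()[0].round(3))
for k in range(1,6):
    a,t,f=step(T0-.2*k);print(k,round(T0-.2*k,2),round(a,3),round(t,3),f.round(1),bot.current_ft_torque()[2].round(2),bot.current_clock())
E
```

```text
18.5583 14.478511471514567 [-2.7 -4.8  0.9] -0.287
1 -0.52 -0.503 0.321 [ 4.5 -0.  -1.7] 0.2 19.175
2 -0.72 -0.719 0.183 [ 4.1 -2.4 -1.4] 0.13 19.7917
3 -0.92 -0.921 0.104 [ 4.2 -5.6 -2.3] 0.1 20.4083
4 -1.12 -1.123 0.198 [ 4.1 -5.8 -0.6] 0.13 21.025
5 -1.32 -1.324 0.191 [ 3.1 -8.8 -0.7] 0.14 21.6417
```

```bash
python3 - <<'E'
from h import *
for k in range(6,17):
    kk=min(.2*k,np.pi);a,t,f=step(T0-kk);print(round(kk,2),round(a,3),round(t,3),f.round(1),bot.current_ft_torque()[2].round(2))
    if t>.6 or np.hypot(*f[:2])>30: break
print(bot.current_clock())
E
```

```text
1.2 -1.523 0.265 [ 2.4 -9.9  0.2] 0.15
1.4 -1.72 0.221 [  0.1 -11.    0.1] 0.12
1.6 -1.918 0.174 [ -3.6 -11.9   0.2] 0.14
1.8 -2.114 0.305 [ -4.4 -12.1   2.6] 0.16
2.0 -2.31 0.211 [ -7.8 -11.5   4.3] 0.09
2.2 -2.508 0.198 [-10.5 -10.8   6.9] 0.05
2.4 -2.707 0.187 [-12.8  -9.3   6.6] 0.01
2.6 -2.907 0.23 [-15.8  -7.5   8.7] 0.01
2.8 -3.107 0.261 [-14.6  -5.    9.7] -0.0
3.0 2.978 0.209 [-14.9  -1.9   8.4] -0.05
3.14 2.837 0.196 [-13.    0.4   9.2] -0.01
28.3167
```

```bash
python3 - <<'E'
from h import *
def avg():
    l=[]
    for _ in range(6): l.append(torque()[0]);bot.hold(.02)
    return np.mean(l),np.std(l)
bot.set_gripper(.6); bot.line_to(pt(T0-np.pi,.28),max_speed=.2)
grab(T0);print(bot.current_clock(),bot.current_opening()*92)
T=[]
for k in range(1,17):
    kk=min(.2*k,np.pi);a,t,f=step(T0-kk);t,s=avg();T.append(t);print(round(kk,2),round(t,3),round(s,3),f.round(1))
    if len(T)>3 and np.mean(T[-2:])>.34 or np.hypot(*f[:2])>35: break
print(bot.current_clock())
E
```

```text
34.1833 14.83494408231734
0.2 0.31 0.026 [ 4.9 -0.9  0.1]
0.4 0.17 0.033 [ 4.7 -2.6 -2.5]
0.6 0.192 0.037 [ 4.8 -4.1 -1.3]
0.8 0.171 0.031 [ 3.5 -6.7 -0.9]
1.0 0.194 0.057 [ 2.3 -8.6 -0.1]
1.2 0.236 0.019 [ 2.1 -9.2 -1.4]
1.4 0.248 0.059 [  0.5 -11.6   0.2]
1.6 0.276 0.027 [ -0.9 -11.2   0.9]
1.8 0.34 0.037 [ -4.  -13.2   1.7]
2.0 0.413 0.041 [ -6.4 -13.4   3.5]
41.35
```

```bash
python3 - <<'E'
from h import *
for kk in (2.1,2.2):
    a,t,f=step(T0-kk);l=[]
    for _ in range(15): l.append(torque()[0]);bot.hold(.02)
    print(kk,np.mean(l).round(3),f.round(1),a)
print(bot.current_clock())
E
```

```text
2.1 0.35 [ -8.2 -12.9   4.7] -2.401237582016225
2.2 0.393 [-10.3 -12.3   5.8] -2.498767257001268
42.7167
```

```bash
python3 - <<'E'
from h import *
a=T0-2.2
bot.set_gripper(.6); bot.line_to(pt(a,.30),max_speed=.15); bot.goto(np.array([.38,-.1,.35]),down(a+np.pi))
s=bot.read_camera("scene");c=bot.read_camera("top")
for k,ce,mk in blobs(s,(4,150,90),(18,255,255),(320,210,360,240)): print(k,ce,inbed(ray(s,*ce,.05)))
cv2.imwrite("pics/end.png",np.hstack([cv2.resize(s["pixels"][160:270,300:420],(436,400)),cv2.resize(c["pixels"][95:225,240:355],(354,400))]))
print(bot.current_clock())
E
```

```text
96 [333.59375    223.05208333] [-0.1207809  -0.00510729]
45.4167
```

View pics/end.png

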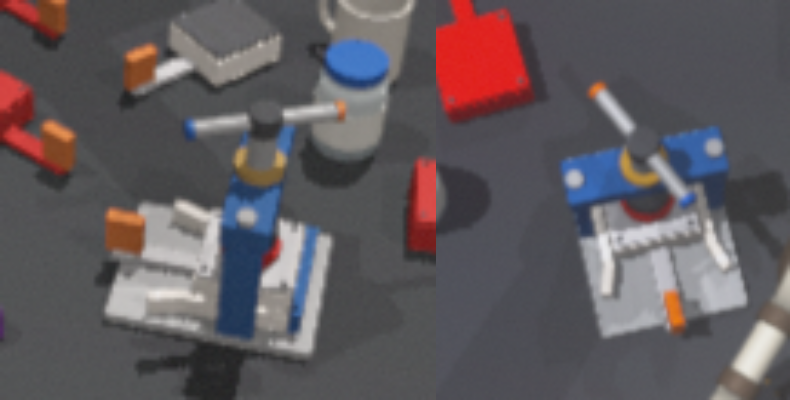

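The picture shows the mould home: the fin hasn't shifted, and the block is against the stop under the foot. The orange bar end is at about +37°, as commanded, and the neighbouring objects are undisturbed.

```bash
python3 -c "
from workcell import bot
print(bot.job_done())"
```

```text
the job is handed in; nothing more can be done
None
```

I pushed the mould home against the back stop and turned the T-handle about 5.3 rad clockwise, an estimated 1.1 rad past touching judging by the torque rise; I then let go and handed the job in at about 45 s, but it returned no verdict.

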